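# Take the left-hand wing nut off a slicer

## Robot

A 6-joint arm with a two-finger parallel gripper is mounted at the origin on a cart in front of the work surface, level with it; the furniture and walls round the work are solid. World frame = base frame: x ahead of the robot, y to its left, z up, the work surface at z = 0. Lengths are in mm, angles in rad, forces in N, time in s.
With the tool pointing down it reaches from about 350 to 975 mm from the base axis. Payload 7.1 kg.
Tool frame: the origin (TCP) lies on the mounting face of the last link; the fingertips stand 182 mm ahead of it and the grasp point (between the pads) lies 163 mm ahead of it (ctrl.finger_overhang is the distance from the TCP to the fingertips, in mm); z points along the fingers, y is the direction in which the jaws open and shut (so a half turn about z gives the same grasp; the last joint's range is limited). The gripper opens to 88 mm and grips with 3 to 60 N. Pads are 20 mm wide; open, the fingers measure 115 mm over their backs; the gripper's body (75 mm by 178 mm) begins 61 mm behind the grasp point.
Start: joints at [1.294, 0.423, 1.63, -0, 1.089, -0.019], TCP at [159.315, 604.339, 404.675] pointing down, gripper open.
Joint ranges: [-3, 3], [-0.9, 2.11], [0.09, 2.58], [-1.31, 4.45], [0.11, 2.69], [-2.54, 2.54]. Speed limits (rad/s): [2.39, 2.39, 3.01, 3.14, 3.14, 3.14].

## Interface

Orientations are given as a rotation vector (axis times angle).
In Python, from workcell import ctrl, viewer, recognise gives the robot as it stands.
- The arm moves only by the shell command python3 -m handwheel 'ROWS'. ROWS is JSON, a list of rows, each an object of numbers: "gripper": the closure, from 0 (fully open) to 1 (shut); "tx", "ty", "tz": the shift along the tool's x, y, z in m; "rx", "ry", "rz": the turn, a rotation vector about the tool's x, y, z in degrees. In form: [{"gripper": .., "tx": .., "ty": .., "tz": .., "rx": .., "ry": .., "rz": ..}, ...]. A call has 1 to 8 rows; each row shifts and turns the commanded pose from where the row before left it, along the tool's axes as they then stand; what a row does not reach is not made up. A row lasts 1/8 s, in which the tool goes at most 62.5 mm and 10.7 degrees, less where a joint would pass 70% of its speed; a pose out of reach is approached as far as the arm can. A call with a gripper value outside its range is refused whole. The fingers move at their own pace and stop on an object; the grip force is fixed at half the most. Time passes only in rows, so rows that do not move let the fingers close. It gives the time, the measured TCP pose, the force and the opening at its end, in the units of the state.
- ctrl.get_obs(): the state, without advancing time (a new reading comes with each control period).
- viewer.get_image(name): name is "scene" or "top"; returns a dict with "image" (420x560x3 uint8, red, green, blue), "range_z" (420x560 float32, mm along the optical axis (not along the pixel's ray), 0 where there is no reading), "vfov" (degrees; the focal length in pixels is half the picture's height over the tangent of half this angle, whatever the lens; pixels are square), "cx", "cy" (the principal point, pixels), "k1" (the pictures are not rectified: a ray, as slopes to the right and down, at radius r is drawn at 1 + k1 r^2 times it, then the intrinsics apply), "extrinsics" (4x4, takes a point from world to camera coordinates). Camera axes: x right, y up, looking along -z (the intrinsics and any distortion apply to the point x, -y, -z); pixel columns grow to the right and rows downward; lengths in mm; the calibration is good to about 2 mm. A picture is of the moment at which its call begins.
- ctrl.close_job(): hands the job in, once; it reports no verdict.
Trained networks look in a picture, given as the dict that the camera call returned (one of the last four; its "shot" number tells which), for a name from the list of things; names that differ only in an ending like _2 or _b are one class to them, and where a whole thing is asked for, a point or a joint stands for the part that bears it (a point fixed in the world has none). Each returns a list of dicts, best first, with "p" (0 to 1); they miss things now and then, are a little off and sometimes report something else, mostly with a low value. They report only what shows in the picture. A call takes as long as a camera call. They do not tell look-alikes from the thing itself.
- recognise(picture, name): "xy" ([column, row] as shares, 0 to 1, of the picture: columns of its width, rows of its height, amid what is visible of it).
The state is a dict: "t": time; "qpos": joint angles; "qvel": joint speeds; "joint_torque": joint torques, N m; "ee_pos": TCP position; "orientation": TCP orientation; "ft_force": force on the tool from outside, world axes, zero at the start; "moment": the same for the moment, N m; "width": finger opening in mm.
Only numpy, scipy, OpenCV 4.12 (cv2) and the standard library are available. Lean on these libraries where they do the work, as an engineer would, in place of code of your own. Each camera call takes 0.05 s, during which the arm holds its last target.

## Task

Take the orange wing nut off the slicer's spindle so that it can be washed, and stand it upright, wings up, in the green tray. Its thread is left-handed, so it loosens clockwise seen from above: feel that it is loosening, never force the thread by turning, pulling or pressing hard, and lift only once it is free. Leave the mugs, the glass, the timer and the lemon where they stand.

Things in the scene. Friction and masses are not known exactly. Their poses are not given: they have to be found in the camera images.
- nut: Orange wing nut, 54 mm tall, 0.1 kg, standing on the slicing disc over the spindle. Origin at the centre of its underside, z up. A round knurled skirt, 50 mm in diameter and 26 mm tall, closed on top, carries an upright straight wing (grip bar): 46 mm long along the nut's x, 16 mm thick along y, from 26 to 54 mm above the origin.
- nut_wing (a point): Centre of the nut's wing, 40 mm above the nut's origin, same axes. Turned clockwise from above (negative about z) the nut climbs about 1.6 mm a radian under friction and comes free after 0.5 to 1.5 rad; how much cannot be seen. It stays free for only about 0.3 rad more, then meets a hard stop. Turned the other way it soon meets a hard stop too.
- base: White slicer motor base, fixed, 150 mm (x) by 176 mm (y), housing 56 mm tall; origin at the centre of its underside, front with dial towards -x. Over the origin stands the spindle, top 96 mm up, hidden in the nut. A steel slicing disc, 132 mm in diameter, top 78 mm up, lies round it; a spring washer presses it up against the nut with about 9 N. It rises at most 4.5 mm and stays on.
- thread (a point): On the spindle's axis at the disc's top, 78 mm above the base's underside. The thread is coarse, left-handed and two-start. The nut has about 1.5 mm of sideways play on it; while threaded it cannot be lifted; once free it must rise 20 mm to clear the spindle. The spindle does not turn. All contact forces between nut and slicer, added up, must stay under 45 N; the spring alone makes 14 N.
- tray: Green open tray, 150 mm square outside, 24 mm tall, walls and floor 5 mm thick, 0.6 kg, loose; origin at the centre of its underside.
- mug: White speckled mug, 96 mm tall, standing behind the work; leave it.
- glass: Clear drinking glass, 80 mm in diameter, 92 mm tall, behind the work; leave it.
- timer: Orange and cream egg timer, 58 mm in diameter, 57 mm tall; leave it.
- lemon: Yellow lemon, 77 mm long, right of the work; leave it.
- purple_mug: Purple mug, 95 mm tall, at the back right; leave it.
Not all that is in view belongs to the job. What is shaped like the nut but black is not meant.

How it is judged:
By the outcome, as a careful person would: the job done as asked, in the order asked, and still so for the second after the job is handed in, with the robot touching nothing.
It also fails if it takes over 72 s, if anything falls off the work surface, if the arm or the gripper's body presses on something with over 40 N, if the wrist force passes 120 N, or if a joint passes its speed limit or range.

## Working session

There is one attempt and no reset: what is moved stays moved. The work goes in short steps, Python scripts to look and compute and a shell command to move; the robot and the scene stay as the last step left them, time stands still between calls to the robot, and variables do not carry over. Pictures are saved under pics/ and viewed, and the job is handed in when it is done.

```bash
ls -la; mkdir -p pics; cat > h.py <<'E'
import numpy as np, cv2
from workcell import ctrl, viewer, recognise
def K(p):
    h,w=p["image"].shape[:2]; f=h/2/np.tan(np.radians(p["vfov"])/2); return f
def pix2world(p,u,v,z=None,depth=None):
    """pixel->world. with depth (mm along axis) or on plane world z"""
    f=K(p); xd=np.array([(u-p["cx"])/f,(v-p["cy"])/f]); x=xd.copy()
    for _ in range(30): x=xd/(1+p["k1"]*(x@x))
    d=np.array([x[0],-x[1],-1.0]); T=np.array(p["extrinsics"]); R=T[:3,:3]; t=T[:3,3]
    c=-R.T@t; dw=R.T@d
    if depth is None: depth=(z-c[2])/dw[2]
    return c+dw*depth
def cloud(p):
    h,w=p["image"].shape[:2]; f=K(p)
    u,v=np.meshgrid(np.arange(w),np.arange(h)); 
    xd=np.stack([(u-p["cx"])/f,(v-p["cy"])/f],-1); x=xd.copy()
    for _ in range(30): x=xd/(1+p["k1"]*(x**2).sum(-1,keepdims=True))
    d=np.stack([x[...,0],-x[...,1],-np.ones((h,w))],-1)*p["range_z"][...,None]
    T=np.array(p["extrinsics"]); R=T[:3,:3]; t=T[:3,3]
    return (d-t)@R
def world2pix(p,X):
    T=np.array(p["extrinsics"]); c=T[:3,:3]@np.array(X)+T[:3,3]
    x=np.array([c[0],-c[1]])/-c[2]; x=x*(1+p["k1"]*(x@x)); f=K(p)
    return x*f+[p["cx"],p["cy"]]
def save(p,name,crop=None,scale=1):
    im=p["image"][...,::-1]
    if crop: a,b,c,d=crop; im=im[b:d,a:c]
    im=cv2.resize(im,None,fx=scale,fy=scale,interpolation=cv2.INTER_CUBIC); cv2.imwrite("pics/"+name,im)
E
python3 - <<'E'
from h import *
import pickle
print(ctrl.get_obs())
for n in ["scene","top"]:
    p=viewer.get_image(n); save(p,n+"0.png"); pickle.dump(p,open(n+"0.pkl","wb"))
    print(n,p["vfov"],p["k1"],p["cx"],p["cy"])
    for o in ["nut","nut_wing","base","tray","mug","glass","timer","lemon","purple_mug"]:
        for r in recognise(p,o)[:3]:
            print(o,round(r["p"],2),[round(r["xy"][0]*560),round(r["xy"][1]*420)])
E
```

```text
total 12
drwxr-xr-x  3 agent agent 4096 Dec  7 02:44 .
drwxr-xr-x 23 root  root  4096 Dec  7 02:44 ..
drwxr-xr-x  2 agent agent 4096 Dec  7 02:44 pics
{'t': 0.0, 'qpos': array([ 1.29399297e+00,  4.23796331e-01,  1.63070276e+00, -7.42545387e-06,
        1.08858397e+00, -1.89662445e-02]), 'qvel': array([-6.18443015e-04, -8.05357692e-04,  2.44865803e-04, -1.20887040e-03,
       -1.28611902e-05,  3.92745210e-06]), 'joint_torque': array([ 2.10172866e-04, -5.44640315e+01, -2.73658919e+01,  6.43601012e-02,
        2.26599968e-02, -1.09956375e-04]), 'ee_pos': array([159.2456589 , 604.07531939, 403.92426705]), 'orientation': array([-4.03855761e-01, -3.11531068e+00,  2.31694441e-03]), 'ft_force': array([-0.28074843, -0.77638817, -0.33940127]), 'moment': array([ 0.00113832, -0.03810018, -0.03426805]), 'width': 87.52497766756618}
scene 43.885390113090104 -0.09270717351442477 276.0495939044556 220.3957328811132
nut 0.95 [339, 290]
nut 0.71 [280, 246]
nut_wing 0.95 [339, 291]
nut_wing 0.64 [283, 244]
base 0.87 [282, 270]
tray 0.62 [191, 240]
mug 0.98 [205, 195]
glass 0.6 [251, 205]
glass 0.26 [369, 259]
timer 0.72 [314, 241]
lemon 0.94 [373, 309]
purple_mug 0.74 [370, 258]
purple_mug 0.28 [282, 246]
top 45.12393467888638 -0.11792949933913377 282.8547605274923 221.64031074970987
nut 0.68 [372, 257]
nut 0.66 [304, 259]
nut_wing 0.76 [373, 262]
nut_wing 0.69 [306, 259]
nut_wing 0.38 [143, 186]
base 0.61 [293, 269]
tray 0.85 [181, 259]
mug 0.65 [145, 184]
glass 0.93 [210, 177]
glass 0.42 [303, 258]
timer 0.95 [307, 193]
lemon 0.95 [418, 273]
purple_mug 0.57 [389, 205]
```

View pics/scene0.png

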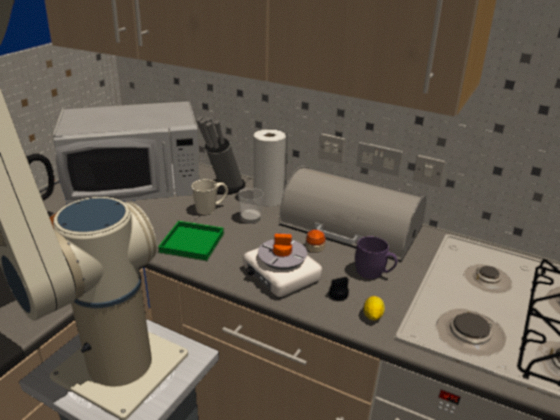

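View pics/top0.png

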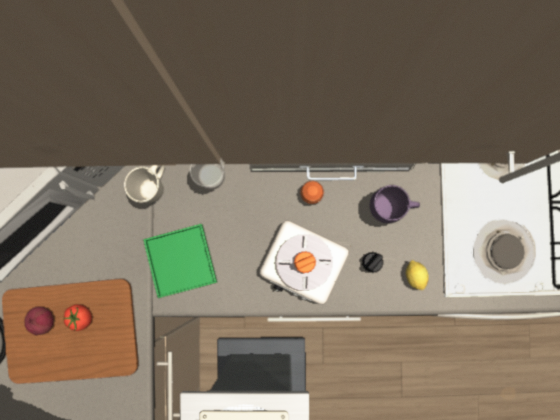

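```bash
python3 - <<'E'
from h import *
import pickle
p=pickle.load(open("top0.pkl","rb")); save(p,"topcrop.png",(230,190,440,340),3.6)
p=pickle.load(open("scene0.pkl","rb")); save(p,"scenecrop.png",(200,180,420,340),3.6)
E
```

```text
(no output)
```

View pics/topcrop.png

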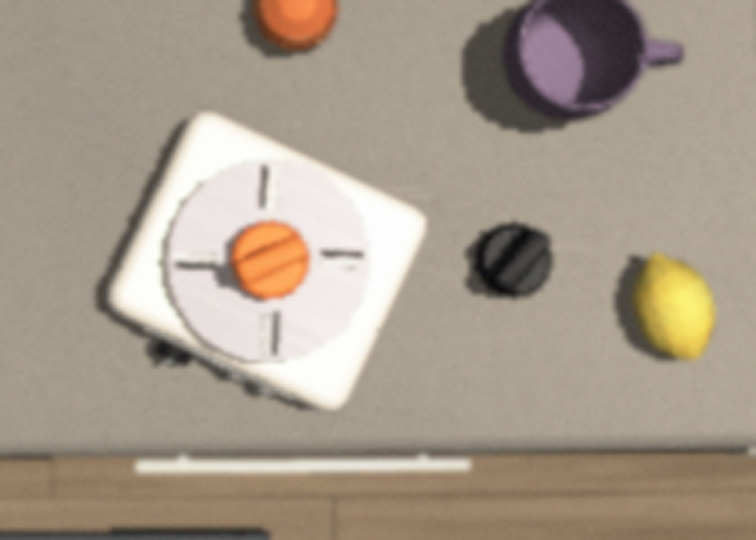

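View pics/scenecrop.png

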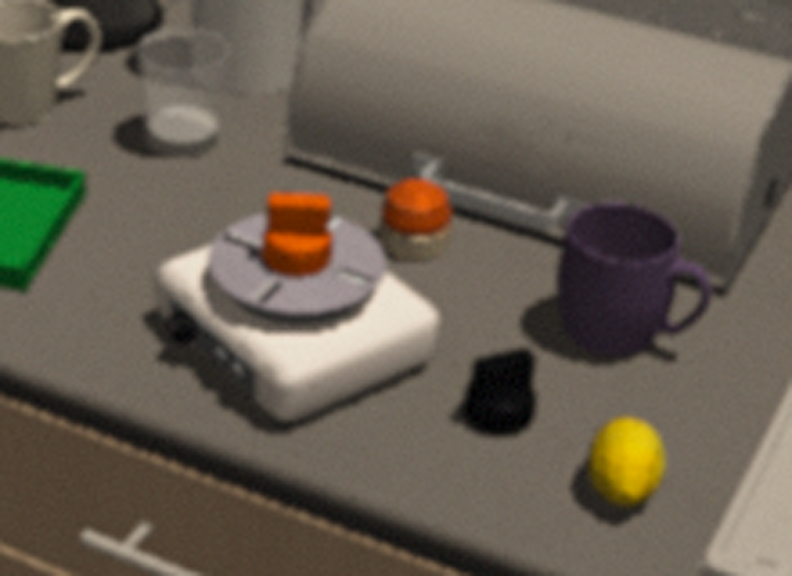

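Candidates for the nut:
- The orange winged knob on the disc, at top (305,262) and scene (282,245).
- A black look-alike on the counter, at top (372,262).
- The orange, wingless timer, at top (312,191).

The crop shows that only the first is orange, has a wing and stands on the slicer, so that is the nut. Next I'll measure it.

```bash
python3 - <<'E'
from h import *
import pickle
for n,box in [("top",(285,240,325,282)),("scene",(265,228,300,262))]:
    p=pickle.load(open(n+"0.pkl","rb")); C=cloud(p)
    T=np.array(p["extrinsics"]); print(n,"cam",-T[:3,:3].T@T[:3,3])
    a,b,c,d=box
    im=p["image"].astype(int); hsv=cv2.cvtColor(p["image"],cv2.COLOR_RGB2HSV)
    m=np.zeros(im.shape[:2],bool); m[b:d,a:c]=True
    org=m&(hsv[...,0]<20)&(hsv[...,1]>140)&(p["range_z"]>0)
    P=C[org]; print("orange n",len(P),"z pct",np.percentile(P[:,2],[2,25,50,75,98]).round(1))
    top=P[P[:,2]>np.percentile(P[:,2],98)-10]
    print("wingtop n",len(top),top.mean(0).round(1))
    if n=="top" or True:
        r=cv2.minAreaRect(top[:,:2].astype(np.float32)); print(r)
    # tray & disc
    g=(hsv[...,0]>45)&(hsv[...,0]<80)&(hsv[...,1]>150)&(p["range_z"]>0)
    G=C[g]; G=G[(G[:,2]>-10)&(G[:,2]<40)]; print("tray",len(G),cv2.minAreaRect(G[:,:2].astype(np.float32)), np.percentile(G[:,2],[5,50,95]).round(1))
    # disc ring
    dd=(abs(C[...,2]-78)<6)&(p["range_z"]>0)
    D=C[dd]; c0=P.mean(0)[:2]; D=D[np.linalg.norm(D[:,:2]-c0,axis=1)<90]
    print("disc",len(D),D.mean(0).round(1), cv2.minEnclosingCircle(D[:,:2].astype(np.float32)))
    # things around
    for nm,(u,v) in dict(mug=(143,186),glass=(210,177),timer=(307,193),lemon=(418,273),black=(372,262),pm=(389,205)).items() if n=="top" else []:
        print(nm,C[v,u].round(0))
    if n=="top":
        for u,v in [(300,310),(300,160),(200,100),(200,330)]: print((u,v),C[v,u].round(0))
E
```

```text
top cam [ 466.65411187 -109.29255163 1255.4949003 ]
orange n 333 z pct [ 99.5 103.1 106.1 130.1 134. ]
wingtop n 143 [ 473.2 -148.5  130.6]
((473.172607421875, -148.26548767089844), (15.821662902832031, 43.91868209838867), 23.306270599365234)Traceback (most recent call last):
  File "<stdin>", line 17, in <module>
    return _quantile_unchecked(
        a, q, axis, out, overwrite_input, method, keepdims, weights)
    return _ureduce(a,
                    func=_quantile_ureduce_func,
    ...<5 lines>...
                    overwrite_input=overwrite_input,
                    method=method)
    r = func(a, **kwargs)
    result = _quantile(arr,
                       quantiles=q,
    ...<2 lines>...
                       out=out,
                       weights=wgt)
    slices_having_nans = np.isnan(arr[-1, ...])
                                  ~~~^^^^^^^^^
IndexError: index -1 is out of bounds for axis 0 with size 0
```

```bash
python3 - <<'E'
from h import *
import pickle
for n,box in [("top",(285,240,325,282)),("scene",(265,228,300,262))]:
    p=pickle.load(open(n+"0.pkl","rb")); C=cloud(p)
    a,b,c,d=box
    hsv=cv2.cvtColor(p["image"],cv2.COLOR_RGB2HSV)
    m=np.zeros(hsv.shape[:2],bool); m[b:d,a:c]=True
    org=m&(hsv[...,0]<20)&(hsv[...,1]>140)&(p["range_z"]>0)
    P=C[org]; top=P[P[:,2]>np.percentile(P[:,2],98)-10]
    print(n,"wing z",np.percentile(P[:,2],[2,50,98]).round(1),top.mean(0).round(1),cv2.minAreaRect(top[:,:2].astype(np.float32)))
    v,u=(259,181) if n=="top" else (240,191)
    print(hsv[v,u],p["range_z"][v,u],C[v,u])
    g=(hsv[...,0]>45)&(hsv[...,0]<80)&(hsv[...,1]>150)
    print(g.sum(), (p["range_z"][g]>0).sum(), np.percentile(C[g][:,2],[2,50,98]) if g.sum() else 0)
    if g.sum():
        ys,xs=np.nonzero(g); Q=np.array([pix2world(p,x,y,z=24) for x,y in zip(xs,ys)])
        sel=np.linalg.norm(Q[:,:2]-np.median(Q[:,:2],0),axis=1)<115; r=cv2.minAreaRect(Q[sel][:,:2].astype(np.float32)); print("tray@24",r)
    D=C[(abs(C[...,2]-78)<5)&(p["range_z"]>0)]; D=D[np.linalg.norm(D[:,:2]-P.mean(0)[:2],axis=1)<90]
    print("disc",len(D),D.mean(0).round(1), cv2.minEnclosingCircle(D[:,:2].astype(np.float32)))
    if n=="top":
      for nm,(u,v) in dict(mug=(143,186),glass=(210,177),timer=(307,193),lemon=(418,273),black=(372,262),pm=(389,205)).items():
        print(nm,C[v,u].round(0))
      for u,v in [(300,312),(240,160),(200,100),(200,330)]: print((u,v),C[v,u].round(0))
E
```

```text
top wing z [ 99.5 106.1 134. ] [ 473.2 -148.5  130.6] ((473.172607421875, -148.26548767089844), (15.821662902832031, 43.91868209838867), 23.306270599365234)
[ 66 143 178] 1247.0918 [481.89370626 153.17168156   7.06933046]
0 0 0
disc 2060 [ 473.5 -149.3   77.5] ((473.5491943359375, -149.41497802734375), 65.84942626953125)
mug [666. 252.   8.]
glass [686.  82.  10.]
timer [ 638. -159.   54.]
lemon [ 444. -422.   53.]
black [ 472. -312.   53.]
pm [ 613. -365.    7.]
(300, 312) [ 350. -141.   -5.]
(240, 160) [625. -39. 505.]
(200, 100) [625. -27. 786.]
(200, 330) [ 190.  262. -907.]
scene wing z [ -1.5 104.1 132.2] [ 468.1 -151.2  128.5] ((469.0364685058594, -150.6504364013672), (19.680814743041992, 42.119441986083984), 27.211711883544922)
[ 68 241 126] 1562.0839 [484.09228673 165.92385258   1.19572021]
1660 1655 [-0.07414443  5.42213905 23.70917249]
tray@24 ((461.27581787109375, 146.07708740234375), (169.43458557128906, 156.341796875), 14.42639446258545)
disc 817 [ 459.5 -155.6   77. ] ((469.72979736328125, -149.60092163085938), 67.61332702636719)
```

The nut's axis is near (473,-149), with its wing top at z≈132 as expected. The wing's long axis lies at about 113° from world x, so the jaws (tool y) should point along about 23°. First I'll translate at height, and I'll average a few views to refine the angle and the tray position.

```bash
cat >> h.py <<'E'
from scipy.spatial.transform import Rotation as Ro
def toolgo(target=None,yaw_y=None):
    """print tool-frame shift (mm) to put TCP at target and rz turn so tool y lies at yaw_y deg (mod 180)"""
    o=ctrl.get_obs(); R=Ro.from_rotvec(o["orientation"]).as_matrix()
    a=np.degrees(np.arctan2(R[1,1],R[0,1]))
    print("t",round(o["t"],2),"tcp",o["ee_pos"].round(1),"tooly ang",round(a,2),"tilt z",R[:,2].round(4),"F",o["ft_force"].round(1),"M",o["moment"].round(2),"w",round(o["width"],1),"q",o["qpos"].round(2))
    if target is not None: print("shift tool mm",(R.T@(np.array(target)-o["ee_pos"])).round(1))
    if yaw_y is not None: print("rz deg",round((a-yaw_y+90)%180-90,2))
E
python3 - <<'E'
from h import *
toolgo([473.3,-149.3,404],23.3)
A=[];B=[];TR=[]
for i in range(4):
    p=viewer.get_image("top"); C=cloud(p); hsv=cv2.cvtColor(p["image"],cv2.COLOR_RGB2HSV)
    m=np.zeros(hsv.shape[:2],bool); m[240:282,285:325]=True
    P=C[m&(C[...,2]>120)]; xy=P[:,:2]; c=xy.mean(0); w,V=np.linalg.eigh(np.cov((xy-c).T)); v=V[:,1]
    A.append([*c,np.degrees(np.arctan2(v[1],v[0]))%180,*(np.sqrt(w*12))])
    D=C[(abs(C[...,2]-78)<5)]; D=D[np.linalg.norm(D[:,:2]-[473,-149],axis=1)<90]; B.append(cv2.minEnclosingCircle(D[:,:2].astype(np.float32))[0])
    g=(hsv[...,0]>50)&(hsv[...,0]<80)&(hsv[...,1]>90)&(C[...,2]<35)&(C[...,2]>-6)&(abs(C[...,1]-150)<130)
    g=cv2.morphologyEx(g.astype(np.uint8),cv2.MORPH_OPEN,np.ones((3,3)))>0
    TR.append(cv2.minAreaRect(C[g][:,:2].astype(np.float32)))
print(np.round(A,2)); print(np.round(B,1)); print(TR)
E
```

```text
t 1.0 tcp [159.3 604.3 404.7] tooly ang 75.23 tilt z [ 0. -0. -1.] F [ 0.1 -0.3  1.6] M [-0.04  0.02  0.03] w 87.9 q [ 1.29  0.42  1.63 -0.    1.09 -0.02]
shift tool mm [-495.7 -648.7    0.7]
rz deg 51.93
[[ 473.11 -146.71  108.65   16.61   54.59]
 [ 473.09 -146.85  109.14   16.55   53.51]
 [ 473.17 -147.34  110.03   16.45   51.71]
 [ 473.01 -146.72  108.91   16.54   53.32]]
[[ 473.5 -149.4]
 [ 473.6 -149.4]
 [ 473.5 -149.3]
 [ 473.5 -149.3]]
[((478.36865234375, 154.56332397460938), (148.08642578125, 151.49427795410156), 14.75013256072998), ((477.6728820800781, 157.45907592773438), (148.30255126953125, 157.20135498046875), 14.61166000366211), ((477.8099670410156, 157.60903930664062), (148.760498046875, 158.05117797851562), 14.726033210754395), ((478.48492431640625, 154.63189697265625), (148.4499969482422, 151.10194396972656), 14.631542205810547)]
```

```bash
python3 -m handwheel '[{"gripper":0,"tx":-0.035,"ty":-0.046,"tz":0},{"gripper":0,"tx":-0.035,"ty":-0.046},{"gripper":0,"tx":-0.035,"ty":-0.046},{"gripper":0,"tx":-0.035,"ty":-0.046},{"gripper":0,"tx":-0.035,"ty":-0.046},{"gripper":0,"tx":-0.035,"ty":-0.046},{"gripper":0,"tx":-0.035,"ty":-0.046}]'
```

```text
$[0]: bad value
```

```bash
python3 -m handwheel '[{"gripper":0,"tx":-0.035,"ty":-0.046,"tz":0,"rx":0,"ry":0,"rz":0},{"gripper":0,"tx":-0.035,"ty":-0.046,"tz":0,"rx":0,"ry":0,"rz":0},{"gripper":0,"tx":-0.035,"ty":-0.046,"tz":0,"rx":0,"ry":0,"rz":0},{"gripper":0,"tx":-0.035,"ty":-0.046,"tz":0,"rx":0,"ry":0,"rz":0},{"gripper":0,"tx":-0.035,"ty":-0.046,"tz":0,"rx":0,"ry":0,"rz":0},{"gripper":0,"tx":-0.035,"ty":-0.046,"tz":0,"rx":0,"ry":0,"rz":0},{"gripper":0,"tx":-0.035,"ty":-0.046,"tz":0,"rx":0,"ry":0,"rz":0}]'
python3 - <<'E'
from h import *
toolgo([473.3,-149.3,404],23.3)
E
```

```text
t: 2.08
ee_pos: [314.5, 228.9, 405.0]
orientation: [0.403, 3.115, 0.001]
ft_force: [1.6, -0.2, 0.6]
width: 88.3
t 2.08 tcp [314.5 228.9 405. ] tooly ang 75.26 tilt z [ 1.e-03  6.e-04 -1.e+00] F [ 1.6 -0.2  0.6] M [-0.02 -0.04 -0.01] w 88.3 q [ 0.6   0.06  2.12 -0.    0.96 -0.71]
shift tool mm [-249.8 -325.3    1. ]
rz deg 51.96
```

```bash
python3 - <<'E'
from h import *
for i in range(3):
    p=viewer.get_image("top"); C=cloud(p); hsv=cv2.cvtColor(p["image"],cv2.COLOR_RGB2HSV)
    m=np.zeros(hsv.shape[:2],bool); m[240:282,285:325]=True
    P=C[m&(C[...,2]>122)&(C[...,2]<140)]; xy=P[:,:2]; c=np.median(xy,0)
    xy=xy[np.linalg.norm(xy-[473.4,-149],axis=1)<25]
    w,V=np.linalg.eigh(np.cov(xy.T)); v=V[:,1]
    print(len(P),len(xy),xy.mean(0).round(1),np.degrees(np.arctan2(v[1],v[0]))%180,np.sqrt(w*12).round(1),cv2.minAreaRect(xy.astype(np.float32)))
save(p,"top1.png")
E
python3 -m handwheel '[{"gripper":0,"tx":-0.0357,"ty":-0.0465,"tz":0,"rx":0,"ry":0,"rz":0},{"gripper":0,"tx":-0.0357,"ty":-0.0465,"tz":0,"rx":0,"ry":0,"rz":0},{"gripper":0,"tx":-0.0357,"ty":-0.0465,"tz":0,"rx":0,"ry":0,"rz":0},{"gripper":0,"tx":-0.0357,"ty":-0.0465,"tz":0,"rx":0,"ry":0,"rz":0},{"gripper":0,"tx":-0.0357,"ty":-0.0465,"tz":0,"rx":0,"ry":0,"rz":0},{"gripper":0,"tx":-0.0357,"ty":-0.0465,"tz":0,"rx":0,"ry":0,"rz":0},{"gripper":0,"tx":-0.0357,"ty":-0.0465,"tz":0,"rx":0,"ry":0,"rz":0}]'
python3 - <<'E'
from h import *
toolgo([473.3,-149.3,404],23.3)
E
```

```text
146 146 [ 473.4 -148.9] 114.32728323935861 [15.7 45.3] ((473.56060791015625, -149.17666625976562), (15.836556434631348, 45.95762634277344), 23.389394760131836)
146 146 [ 473.4 -148.9] 114.36385477400033 [15.7 45.3] ((473.5604553222656, -149.18357849121094), (15.836465835571289, 45.91646957397461), 23.467981338500977)
145 145 [ 473.4 -148.8] 114.6302316165136 [15.7 45.1] ((473.5965881347656, -149.24794006347656), (15.822279930114746, 45.94581604003906), 23.225868225097656)
t: 3.1
ee_pos: [474.2, -148.7, 404.8]
orientation: [0.402, 3.115, 0.0]
ft_force: [0.9, 0.7, 0.3]
width: 87.9
t 3.1 tcp [ 474.2 -148.7  404.8] tooly ang 75.3 tilt z [ 9.e-04  2.e-04 -1.e+00] F [0.9 0.7 0.3] M [ 0.01 -0.03 -0.04] w 87.9 q [-0.33  0.23  1.91  0.    1.   -1.64]
shift tool mm [ 0.7 -0.8  0.8]
rz deg 52.0
```

View pics/top1.png

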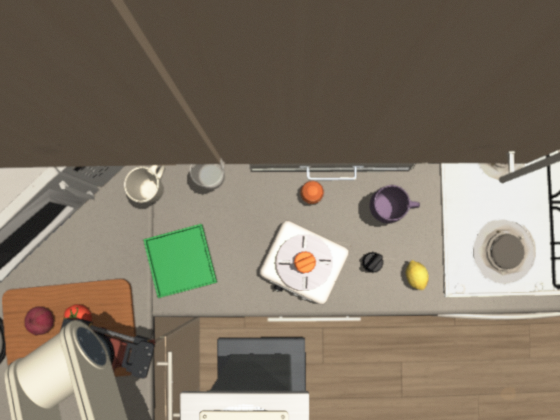

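```bash
python3 -m handwheel '[{"gripper":0,"tx":0,"ty":0,"tz":0.015,"rx":0,"ry":0,"rz":10.3},{"gripper":0,"tx":0,"ty":0,"tz":0.015,"rx":0,"ry":0,"rz":10.3},{"gripper":0,"tx":0,"ty":0,"tz":0.015,"rx":0,"ry":0,"rz":10.3},{"gripper":0,"tx":0,"ty":0,"tz":0.015,"rx":0,"ry":0,"rz":10.3},{"gripper":0,"tx":0,"ty":0,"tz":0.02,"rx":0,"ry":0,"rz":10.3},{"gripper":0,"tx":0,"ty":0,"tz":0,"rx":0,"ry":0,"rz":0},{"gripper":0,"tx":0,"ty":0,"tz":0,"rx":0,"ry":0,"rz":0}]'
python3 - <<'E'
from h import *
toolgo([473.4,-149.3,290],23.8)
p=viewer.get_image("scene"); save(p,"s1.png",(200,150,400,300),4)
E
```

```text
t: 3.98
ee_pos: [473.5, -147.3, 325.1]
orientation: [1.711, 2.634, 0.0]
ft_force: [0.3, -0.3, -0.3]
width: 87.8
t 3.98 tcp [ 473.5 -147.3  325.1] tooly ang 23.99 tilt z [ 6.e-04 -1.e-04 -1.e+00] F [ 0.3 -0.3 -0.3] M [-0.04  0.02 -0.07] w 87.8 q [-0.33  0.35  1.97  0.    0.82 -0.74]
shift tool mm [-1.8 -0.9 35.1]
rz deg 0.19
```

View pics/s1.png

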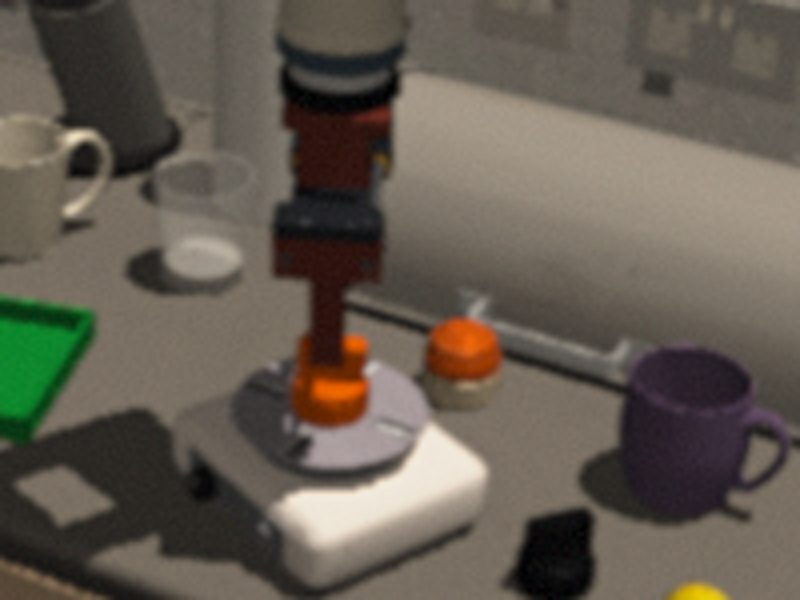

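The open gripper straddles the nut at crop (330,380), with the jaws across the wing. Next I'll centre it and descend so the tips sit just above the skirt.

```bash
python3 -m handwheel '[{"gripper":0,"tx":-0.0018,"ty":-0.0009,"tz":0.008,"rx":0,"ry":0,"rz":0.2},{"gripper":0.2,"tx":0,"ty":0,"tz":0.009,"rx":0,"ry":0,"rz":0},{"gripper":0.4,"tx":0,"ty":0,"tz":0.009,"rx":0,"ry":0,"rz":0},{"gripper":0.6,"tx":0,"ty":0,"tz":0.009,"rx":0,"ry":0,"rz":0},{"gripper":0.7,"tx":0,"ty":0,"tz":0,"rx":0,"ry":0,"rz":0},{"gripper":0.72,"tx":0,"ty":0,"tz":0,"rx":0,"ry":0,"rz":0},{"gripper":0.72,"tx":0,"ty":0,"tz":0,"rx":0,"ry":0,"rz":0}]'
python3 - <<'E'
from h import *
toolgo([473.4,-149.3,289.5],23.8)
E
```

```text
t: 4.9
ee_pos: [472.8, -150.0, 289.9]
orientation: [1.722, 2.627, 0.0]
ft_force: [0.0, 0.2, -0.3]
width: 31.6
t 4.9 tcp [ 472.8 -150.   289.9] tooly ang 23.53 tilt z [ 5.e-04 -2.e-04 -1.e+00] F [ 0.   0.2 -0.3] M [-0.05  0.04  0.01] w 31.6 q [-0.33  0.41  1.99 -0.    0.74 -0.74]
shift tool mm [0.4 0.8 0.4]
rz deg -0.27
```

```bash
python3 -m handwheel '[{"gripper":0.76,"tx":0.0004,"ty":0.0008,"tz":0.0003,"rx":0,"ry":0,"rz":-0.2},{"gripper":0.76,"tx":0,"ty":0,"tz":0,"rx":0,"ry":0,"rz":0},{"gripper":0.77,"tx":0,"ty":0,"tz":0,"rx":0,"ry":0,"rz":0},{"gripper":0.77,"tx":0,"ty":0,"tz":0,"rx":0,"ry":0,"rz":0}]'
python3 - <<'E'
from h import *
toolgo([473.4,-149.3,289.5],23.8)
E
```

```text
t: 5.4
ee_pos: [473.2, -149.3, 289.4]
orientation: [-1.717, -2.631, 0.0]
ft_force: [0.5, -0.3, -0.3]
width: 19.9
t 5.4 tcp [ 473.2 -149.3  289.4] tooly ang 23.73 tilt z [-0.  0. -1.] F [ 0.5 -0.3 -0.3] M [-0.05  0.    0.05] w 19.9 q [-0.33  0.41  1.99 -0.    0.74 -0.74]
shift tool mm [-0.1  0.1 -0.1]
rz deg -0.07
```

```bash
python3 -m handwheel '[{"gripper":0.785,"tx":0,"ty":0,"tz":0,"rx":0,"ry":0,"rz":0},{"gripper":0.785,"tx":0,"ty":0,"tz":0,"rx":0,"ry":0,"rz":0}]'; python3 -m handwheel '[{"gripper":0.795,"tx":0,"ty":0,"tz":0,"rx":0,"ry":0,"rz":0},{"gripper":0.795,"tx":0,"ty":0,"tz":0,"rx":0,"ry":0,"rz":0}]'
python3 - <<'E'
from h import *
toolgo([473.4,-149.3,289.5],23.8)
E
```

```text
t: 5.65
ee_pos: [473.2, -149.3, 289.4]
orientation: [1.717, 2.631, -0.0]
ft_force: [-0.5, -0.1, -0.0]
width: 19.2
t: 5.9
ee_pos: [473.3, -149.3, 289.4]
orientation: [1.717, 2.631, 0.0]
ft_force: [-0.1, 0.1, -0.3]
width: 18.0
t 5.9 tcp [ 473.3 -149.3  289.4] tooly ang 23.73 tilt z [ 0. -0. -1.] F [-0.1  0.1 -0.3] M [-0.13  0.05 -0.03] w 18.0 q [-0.33  0.41  1.99 -0.    0.74 -0.74]
shift tool mm [-0.1  0.1 -0.1]
rz deg -0.07
```

```bash
python3 -m handwheel '[{"gripper":0.805,"tx":0,"ty":0,"tz":0,"rx":0,"ry":0,"rz":0},{"gripper":0.805,"tx":0,"ty":0,"tz":0,"rx":0,"ry":0,"rz":0}]'; python3 -m handwheel '[{"gripper":0.813,"tx":0,"ty":0,"tz":0,"rx":0,"ry":0,"rz":0},{"gripper":0.813,"tx":0,"ty":0,"tz":0,"rx":0,"ry":0,"rz":0}]'
python3 - <<'E'
from h import *
toolgo([473.4,-149.3,289.5],23.8)
E
```

```text
t: 6.15
ee_pos: [473.1, -149.3, 289.4]
orientation: [-1.717, -2.631, 0.0]
ft_force: [-0.8, -1.6, 0.1]
width: 17.2
t: 6.4
ee_pos: [473.0, -149.4, 289.3]
orientation: [-1.717, -2.63, 0.001]
ft_force: [-2.4, -2.4, 1.0]
width: 16.5
t 6.4 tcp [ 473.  -149.4  289.3] tooly ang 23.73 tilt z [-8.e-04 -1.e-04 -1.e+00] F [-2.4 -2.4  1. ] M [-0.45  0.56  0.04] w 16.5 q [-0.33  0.41  1.99 -0.    0.74 -0.74]
shift tool mm [-0.1  0.4 -0.2]
rz deg -0.07
```

```bash
python3 -m handwheel '[{"gripper":0.813,"tx":0,"ty":-0.0004,"tz":0,"rx":0,"ry":0,"rz":0},{"gripper":0.82,"tx":0,"ty":0,"tz":0,"rx":0,"ry":0,"rz":0},{"gripper":0.82,"tx":0,"ty":0,"tz":0,"rx":0,"ry":0,"rz":0}]'; python3 -m handwheel '[{"gripper":0.85,"tx":0,"ty":0,"tz":0,"rx":0,"ry":0,"rz":0},{"gripper":0.85,"tx":0,"ty":0,"tz":0,"rx":0,"ry":0,"rz":0}]'
python3 - <<'E'
from h import *
toolgo([473.4,-149.3,289.5],23.8)
E
```

```text
t: 6.78
ee_pos: [472.8, -149.4, 289.3]
orientation: [-1.717, -2.631, 0.0]
ft_force: [-2.3, -2.8, 1.3]
width: 15.9
t: 7.02
ee_pos: [472.9, -149.4, 289.4]
orientation: [-1.717, -2.631, 0.0]
ft_force: [-1.1, -1.0, 1.9]
width: 15.9
t 7.03 tcp [ 472.9 -149.4  289.4] tooly ang 23.73 tilt z [-1.e-04  0.e+00 -1.e+00] F [-1.1 -1.   1.9] M [-0.34  0.44  0.09] w 15.9 q [-0.33  0.41  1.99 -0.    0.74 -0.74]
shift tool mm [-0.1  0.5 -0.1]
rz deg -0.07
```

Gripped, with a wing width of 15.9 and small forces. Now I'll close fully and turn clockwise in small steps (tool +rz, climbing 1.6 mm/rad), watching moment and force.

```bash
python3 -m handwheel '[{"gripper":1,"tx":0,"ty":0,"tz":0,"rx":0,"ry":0,"rz":0},{"gripper":1,"tx":0,"ty":0,"tz":0,"rx":0,"ry":0,"rz":0}]'
python3 -c "
from h import *
toolgo()"
python3 -m handwheel '[{"gripper":1,"tx":0,"ty":0,"tz":-0.00008,"rx":0,"ry":0,"rz":3},{"gripper":1,"tx":0,"ty":0,"tz":-0.00008,"rx":0,"ry":0,"rz":3}]'
python3 -c "
from h import *
toolgo()"
```

```text
t: 7.28
ee_pos: [472.9, -149.4, 289.4]
orientation: [-1.717, -2.631, 0.0]
ft_force: [-2.5, -1.4, 0.9]
width: 15.8
t 7.28 tcp [ 472.9 -149.4  289.4] tooly ang 23.73 tilt z [-1.e-04  1.e-04 -1.e+00] F [-2.5 -1.4  0.9] M [-0.28  0.44  0.08] w 15.8 q [-0.33  0.41  1.99  0.    0.74 -0.74]
t: 7.52
ee_pos: [473.3, -149.3, 289.5]
orientation: [1.855, 2.535, 0.002]
ft_force: [1.4, 1.7, -1.9]
width: 16.1
t 7.53 tcp [ 473.3 -149.3  289.5] tooly ang 17.62 tilt z [ 1.3e-03  3.0e-04 -1.0e+00] F [ 1.4  1.7 -1.9] M [ 0.14 -0.14  0.16] w 16.1 q [-0.33  0.41  1.99  0.    0.74 -0.64]
```

```bash
python3 -m handwheel '[{"gripper":1,"tx":0,"ty":0,"tz":-0.00008,"rx":0,"ry":0,"rz":3},{"gripper":1,"tx":0,"ty":0,"tz":-0.00008,"rx":0,"ry":0,"rz":3}]'
python3 -c "
from h import *
toolgo()"
python3 -m handwheel '[{"gripper":1,"tx":0,"ty":0,"tz":-0.00008,"rx":0,"ry":0,"rz":3},{"gripper":1,"tx":0,"ty":0,"tz":-0.00008,"rx":0,"ry":0,"rz":3}]'
python3 -c "
from h import *
toolgo()"
python3 -m handwheel '[{"gripper":1,"tx":0,"ty":0,"tz":-0.00008,"rx":0,"ry":0,"rz":3},{"gripper":1,"tx":0,"ty":0,"tz":-0.00008,"rx":0,"ry":0,"rz":3}]'
python3 -c "
from h import *
toolgo()"
```

```text
t: 7.78
ee_pos: [473.8, -149.2, 289.7]
orientation: [1.984, 2.433, 0.003]
ft_force: [5.3, 2.4, -3.9]
width: 15.7
t 7.78 tcp [ 473.8 -149.2  289.7] tooly ang 11.61 tilt z [ 2.9e-03  2.0e-04 -1.0e+00] F [ 5.3  2.4 -3.9] M [ 0.33 -0.67  0.15] w 15.7 q [-0.33  0.41  1.99  0.    0.74 -0.53]
t: 8.02
ee_pos: [474.0, -149.3, 289.9]
orientation: [2.108, 2.326, 0.003]
ft_force: [4.5, 0.5, -4.9]
width: 16.1
t 8.03 tcp [ 474.  -149.3  289.9] tooly ang 5.62 tilt z [ 3.2e-03 -2.0e-04 -1.0e+00] F [ 4.5  0.5 -4.9] M [ 0.11 -0.55  0.16] w 16.1 q [-0.33  0.41  1.99  0.    0.74 -0.43]
t: 8.28
ee_pos: [474.0, -149.5, 290.1]
orientation: [2.227, 2.212, 0.003]
ft_force: [3.5, -0.9, -5.8]
width: 15.8
t 8.28 tcp [ 474.  -149.5  290.1] tooly ang -0.37 tilt z [ 3.3e-03 -6.0e-04 -1.0e+00] F [ 3.5 -0.9 -5.8] M [-0.22 -0.51  0.09] w 15.8 q [-0.33  0.41  1.99  0.    0.74 -0.32]
```

```bash
python3 -m handwheel '[{"gripper":1,"tx":0,"ty":0.0003,"tz":0,"rx":0,"ry":0,"rz":3},{"gripper":1,"tx":0,"ty":0.0002,"tz":0,"rx":0,"ry":0,"rz":3}]'
python3 -c "
from h import *
toolgo()"

```

```text
t: 8.52
ee_pos: [474.2, -149.6, 290.1]
orientation: [2.34, 2.093, 0.002]
ft_force: [1.5, -1.1, -2.1]
width: 15.7
t 8.53 tcp [ 474.2 -149.6  290.1] tooly ang -6.36 tilt z [ 2.4e-03 -6.0e-04 -1.0e+00] F [ 1.5 -1.1 -2.1] M [-0.3  -0.01  0.16] w 15.7 q [-0.33  0.41  1.99  0.    0.74 -0.22]
```

```bash
python3 -m handwheel '[{"gripper":1,"tx":0,"ty":0,"tz":-0.0001,"rx":0,"ry":0,"rz":3},{"gripper":1,"tx":0,"ty":0,"tz":-0.0001,"rx":0,"ry":0,"rz":3}]'
python3 -c "
from h import *
toolgo()"

```

```text
t: 8.78
ee_pos: [474.2, -149.6, 290.3]
orientation: [2.446, 1.968, 0.002]
ft_force: [1.3, -2.9, -2.7]
width: 16.1
t 8.78 tcp [ 474.2 -149.6  290.3] tooly ang -12.36 tilt z [ 2.4e-03 -7.0e-04 -1.0e+00] F [ 1.3 -2.9 -2.7] M [-0.48 -0.11  0.16] w 16.1 q [-0.33  0.41  1.99  0.    0.74 -0.11]
```

```bash
python3 -m handwheel '[{"gripper":1,"tx":0,"ty":0,"tz":-0.0001,"rx":0,"ry":0,"rz":3},{"gripper":1,"tx":0,"ty":0,"tz":-0.0001,"rx":0,"ry":0,"rz":3}]'
python3 -c "
from h import *
toolgo()"

```

```text
t: 9.02
ee_pos: [474.1, -149.7, 290.5]
orientation: [2.546, 1.838, 0.002]
ft_force: [0.7, -3.4, -2.9]
width: 15.5
t 9.03 tcp [ 474.1 -149.7  290.5] tooly ang -18.35 tilt z [ 2.2e-03 -9.0e-04 -1.0e+00] F [ 0.7 -3.4 -2.9] M [-0.62 -0.08  0.2 ] w 15.5 q [-0.33  0.41  1.99 -0.    0.74 -0.01]
```

```bash
python3 -m handwheel '[{"gripper":1,"tx":-0.0003,"ty":0,"tz":-0.0001,"rx":0,"ry":0,"rz":3},{"gripper":1,"tx":0,"ty":0,"tz":-0.0001,"rx":0,"ry":0,"rz":3}]'
python3 -c "
from h import *
toolgo()"

```

```text
t: 9.28
ee_pos: [474.0, -150.0, 290.7]
orientation: [2.639, 1.702, 0.002]
ft_force: [1.5, -3.8, -2.0]
width: 15.5
t 9.28 tcp [ 474.  -150.   290.7] tooly ang -24.36 tilt z [ 2.1e-03 -8.0e-04 -1.0e+00] F [ 1.5 -3.8 -2. ] M [-0.56 -0.02  0.11] w 15.5 q [-0.33  0.41  1.99 -0.    0.74  0.09]
```

```bash
python3 -m handwheel '[{"gripper":1,"tx":-0.0003,"ty":0,"tz":-0.0001,"rx":0,"ry":0,"rz":3},{"gripper":1,"tx":0,"ty":0,"tz":-0.0001,"rx":0,"ry":0,"rz":3}]'
python3 -c "
from h import *
toolgo()"

```

```text
t: 9.52
ee_pos: [473.8, -150.2, 290.9]
orientation: [2.724, 1.561, 0.002]
ft_force: [0.8, -3.1, -3.5]
width: 15.9
t 9.53 tcp [ 473.8 -150.2  290.9] tooly ang -30.36 tilt z [ 2.1e-03 -8.0e-04 -1.0e+00] F [ 0.8 -3.1 -3.5] M [-0.55 -0.07  0.17] w 15.9 q [-0.33  0.41  1.99 -0.    0.74  0.2 ]
```

```bash
python3 -m handwheel '[{"gripper":1,"tx":-0.0002,"ty":0,"tz":-0.0001,"rx":0,"ry":0,"rz":3},{"gripper":1,"tx":0,"ty":0,"tz":-0.00007,"rx":0,"ry":0,"rz":3}]'
python3 -c "
from h import *
toolgo()"

```

```text
t: 9.78
ee_pos: [473.7, -150.4, 291.0]
orientation: [2.802, 1.417, 0.002]
ft_force: [0.8, -3.7, -3.3]
width: 15.4
t 9.78 tcp [ 473.7 -150.4  291. ] tooly ang -36.36 tilt z [ 1.9e-03 -8.0e-04 -1.0e+00] F [ 0.8 -3.7 -3.3] M [-0.57  0.    0.14] w 15.4 q [-0.33  0.41  1.99 -0.    0.74  0.3 ]
```

```bash
python3 -m handwheel '[{"gripper":1,"tx":-0.0002,"ty":0,"tz":-0.0001,"rx":0,"ry":0,"rz":3},{"gripper":1,"tx":0,"ty":0,"tz":-0.00007,"rx":0,"ry":0,"rz":3}]'
python3 -c "
from h import *
toolgo()"

```

```text
t: 10.02
ee_pos: [473.6, -150.6, 291.2]
orientation: [2.873, 1.268, 0.002]
ft_force: [0.7, -2.9, -2.8]
width: 15.9
t 10.03 tcp [ 473.6 -150.6  291.2] tooly ang -42.36 tilt z [ 1.8e-03 -8.0e-04 -1.0e+00] F [ 0.7 -2.9 -2.8] M [-0.55  0.04  0.2 ] w 15.9 q [-0.33  0.41  1.99 -0.    0.74  0.41]
```

```bash
python3 -m handwheel '[{"gripper":1,"tx":-0.0002,"ty":0,"tz":-0.0001,"rx":0,"ry":0,"rz":3},{"gripper":1,"tx":0,"ty":0,"tz":-0.00007,"rx":0,"ry":0,"rz":3}]'
python3 -c "
from h import *
toolgo()"

```

```text
t: 10.28
ee_pos: [473.4, -150.7, 291.3]
orientation: [2.935, 1.116, 0.002]
ft_force: [-0.4, -3.3, -2.6]
width: 16.0
t 10.28 tcp [ 473.4 -150.7  291.3] tooly ang -48.36 tilt z [ 1.8e-03 -8.0e-04 -1.0e+00] F [-0.4 -3.3 -2.6] M [-0.56  0.06  0.12] w 16.0 q [-0.33  0.41  1.99 -0.    0.74  0.51]
```

```bash
python3 -m handwheel '[{"gripper":1,"tx":0,"ty":0,"tz":-0.0001,"rx":0,"ry":0,"rz":3},{"gripper":1,"tx":0,"ty":0,"tz":-0.00007,"rx":0,"ry":0,"rz":3}]'
python3 -c "
from h import *
toolgo()"

```

```text
t: 10.52
ee_pos: [473.3, -150.7, 291.5]
orientation: [2.99, 0.961, 0.002]
ft_force: [-0.4, -3.3, -1.9]
width: 15.7
t 10.53 tcp [ 473.3 -150.7  291.5] tooly ang -54.36 tilt z [ 1.5e-03 -8.0e-04 -1.0e+00] F [-0.4 -3.3 -1.9] M [-0.52  0.18  0.12] w 15.7 q [-0.33  0.41  1.99 -0.    0.74  0.62]
```

```bash
python3 -m handwheel '[{"gripper":1,"tx":0,"ty":0,"tz":-0.0003,"rx":0,"ry":0,"rz":0},{"gripper":1,"tx":0,"ty":0,"tz":-0.0003,"rx":0,"ry":0,"rz":0}]'
python3 -c "
from h import *
toolgo()"

```

```text
t: 10.78
ee_pos: [473.2, -150.7, 291.9]
orientation: [2.989, 0.965, 0.002]
ft_force: [4.5, -3.7, -9.7]
width: 15.8
t 10.78 tcp [ 473.2 -150.7  291.9] tooly ang -54.22 tilt z [ 1.3e-03 -5.0e-04 -1.0e+00] F [ 4.5 -3.7 -9.7] M [-0.77 -0.49  0.04] w 15.8 q [-0.33  0.41  1.99 -0.    0.74  0.61]
```

```bash
python3 -m handwheel '[{"gripper":1,"tx":0,"ty":0,"tz":0.0002,"rx":0,"ry":0,"rz":2},{"gripper":1,"tx":0,"ty":0,"tz":0,"rx":0,"ry":0,"rz":2},{"gripper":1,"tx":0,"ty":0,"tz":0,"rx":0,"ry":0,"rz":2}]'
python3 -c "
from h import *
toolgo()"

```

```text
t: 11.15
ee_pos: [473.2, -150.7, 292.0]
orientation: [3.036, 0.805, 0.001]
ft_force: [1.7, -4.1, -2.8]
width: 15.8
t 11.15 tcp [ 473.2 -150.7  292. ] tooly ang -60.31 tilt z [ 1.1e-03 -7.0e-04 -1.0e+00] F [ 1.7 -4.1 -2.8] M [-0.78 -0.16  0.11] w 15.8 q [-0.33  0.41  1.99 -0.    0.74  0.72]
```

```bash
python3 -m handwheel '[{"gripper":1,"tx":0,"ty":0,"tz":-0.0003,"rx":0,"ry":0,"rz":0},{"gripper":1,"tx":0,"ty":0,"tz":-0.0003,"rx":0,"ry":0,"rz":0}]'
python3 -c "
from h import *
toolgo()"

```

```text
t: 11.4
ee_pos: [473.1, -150.6, 292.6]
orientation: [3.036, 0.807, 0.001]
ft_force: [2.1, -5.8, -6.4]
width: 16.0
t 11.4 tcp [ 473.1 -150.6  292.6] tooly ang -60.24 tilt z [ 1.e-03 -3.e-04 -1.e+00] F [ 2.1 -5.8 -6.4] M [-0.81 -0.49  0.03] w 16.0 q [-0.33  0.41  1.99  0.    0.74  0.72]
```

```bash
python3 -m handwheel '[{"gripper":1,"tx":0,"ty":0.0004,"tz":0,"rx":0,"ry":0,"rz":1.5},{"gripper":1,"tx":0,"ty":0.0002,"tz":0,"rx":0,"ry":0,"rz":1.5},{"gripper":1,"tx":0,"ty":0,"tz":0,"rx":0,"ry":0,"rz":0}]'
python3 -c "
from h import *
toolgo()"

```

```text
t: 11.78
ee_pos: [473.1, -150.8, 292.9]
orientation: [-3.056, -0.725, -0.0]
ft_force: [0.7, -0.2, 4.7]
width: 15.5
t 11.78 tcp [ 473.1 -150.8  292.9] tooly ang -63.31 tilt z [-1.e-04  5.e-04 -1.e+00] F [ 0.7 -0.2  4.7] M [-0.13  0.09 -0.09] w 15.5 q [-0.33  0.41  1.99  0.    0.75  0.77]
```

Fz flipped to +4.7 N (the spring now pushes the nut up) and the moment vanished, so the nut is free. I'll lift gently in small checked steps.

```bash
python3 -m handwheel '[{"gripper":1,"tx":0,"ty":0,"tz":-0.0005,"rx":0,"ry":0,"rz":0},{"gripper":1,"tx":0,"ty":0,"tz":-0.0005,"rx":0,"ry":0,"rz":0},{"gripper":1,"tx":0,"ty":0,"tz":-0.0005,"rx":0,"ry":0,"rz":0}]'
python3 -c "
from h import *
toolgo()"

```

```text
t: 12.15
ee_pos: [472.6, -150.7, 293.6]
orientation: [-3.056, -0.726, 0.002]
ft_force: [-0.7, 0.7, -2.3]
width: 16.2
t 12.15 tcp [ 472.6 -150.7  293.6] tooly ang -63.26 tilt z [-1.6e-03  6.0e-04 -1.0e+00] F [-0.7  0.7 -2.3] M [0.08 0.22 0.  ] w 16.2 q [-0.33  0.41  1.99  0.    0.75  0.77]
```

```bash
python3 -m handwheel '[{"gripper":1,"tx":0,"ty":0,"tz":-0.0005,"rx":0,"ry":0,"rz":0},{"gripper":1,"tx":0,"ty":0,"tz":0,"rx":0,"ry":0,"rz":0}]'
python3 -c "
from h import *
toolgo()"

```

```text
t: 12.4
ee_pos: [472.7, -150.9, 294.2]
orientation: [-3.056, -0.726, 0.002]
ft_force: [-1.3, 0.6, -1.8]
width: 16.0
t 12.4 tcp [ 472.7 -150.9  294.2] tooly ang -63.27 tilt z [-1.3e-03  5.0e-04 -1.0e+00] F [-1.3  0.6 -1.8] M [ 0.08  0.35 -0.03] w 16.0 q [-0.33  0.41  1.99  0.    0.75  0.77]
```

Rising freely with force near its weight. I'll continue the lift.

```bash
python3 -m handwheel '[{"gripper":1,"tx":0,"ty":0,"tz":-0.001,"rx":0,"ry":0,"rz":0},{"gripper":1,"tx":0,"ty":0,"tz":-0.001,"rx":0,"ry":0,"rz":0},{"gripper":1,"tx":0,"ty":0,"tz":-0.001,"rx":0,"ry":0,"rz":0}]'
python3 -c "
from h import *
toolgo()"

```

```text
t: 12.78
ee_pos: [472.9, -150.9, 297.4]
orientation: [-3.056, -0.726, 0.001]
ft_force: [-2.6, 1.5, -2.8]
width: 15.9
t 12.78 tcp [ 472.9 -150.9  297.4] tooly ang -63.27 tilt z [-8.e-04  3.e-04 -1.e+00] F [-2.6  1.5 -2.8] M [0.24 0.51 0.02] w 15.9 q [-0.33  0.4   1.98  0.    0.76  0.77]
```

```bash
python3 -m handwheel '[{"gripper":1,"tx":-0.0002,"ty":-0.0003,"tz":-0.0015,"rx":0,"ry":0,"rz":0},{"gripper":1,"tx":0,"ty":0,"tz":-0.002,"rx":0,"ry":0,"rz":0},{"gripper":1,"tx":0,"ty":0,"tz":-0.002,"rx":0,"ry":0,"rz":0},{"gripper":1,"tx":0,"ty":0,"tz":-0.002,"rx":0,"ry":0,"rz":0}]'
python3 -c "
from h import *
toolgo()"

```

```text
t: 13.28
ee_pos: [473.1, -151.0, 305.4]
orientation: [3.056, 0.726, 0.002]
ft_force: [-0.1, -0.3, -1.3]
width: 16.0
t 13.28 tcp [ 473.1 -151.   305.4] tooly ang -63.27 tilt z [ 1.1e-03 -5.0e-04 -1.0e+00] F [-0.1 -0.3 -1.3] M [-0.03  0.18 -0.03] w 16.0 q [-0.33  0.39  1.98 -0.    0.77  0.77]
```

```bash
python3 -m handwheel '[{"gripper":1,"tx":0,"ty":0,"tz":-0.01,"rx":0,"ry":0,"rz":0},{"gripper":1,"tx":0,"ty":0,"tz":-0.015,"rx":0,"ry":0,"rz":0},{"gripper":1,"tx":0,"ty":0,"tz":-0.02,"rx":0,"ry":0,"rz":0},{"gripper":1,"tx":0,"ty":0,"tz":-0.01,"rx":0,"ry":0,"rz":0},{"gripper":1,"tx":0,"ty":0,"tz":0,"rx":0,"ry":0,"rz":0}]'
python3 - <<'E'
from h import *
toolgo([478,155,360])
p=viewer.get_image("scene"); save(p,"s2.png",(150,150,350,300),4)
E
```

```text
t: 13.9
ee_pos: [473.0, -150.9, 361.1]
orientation: [3.055, 0.726, 0.003]
ft_force: [0.0, 0.5, -0.6]
width: 15.7
t 13.9 tcp [ 473.  -150.9  361.1] tooly ang -63.27 tilt z [ 2.2e-03 -8.0e-04 -1.0e+00] F [ 0.   0.5 -0.6] M [-0.05  0.13 -0.07] w 15.7 q [-0.33  0.3   1.95 -0.    0.9   0.77]
shift tool mm [ 142.  -271.     0.9]
```

View pics/s2.png

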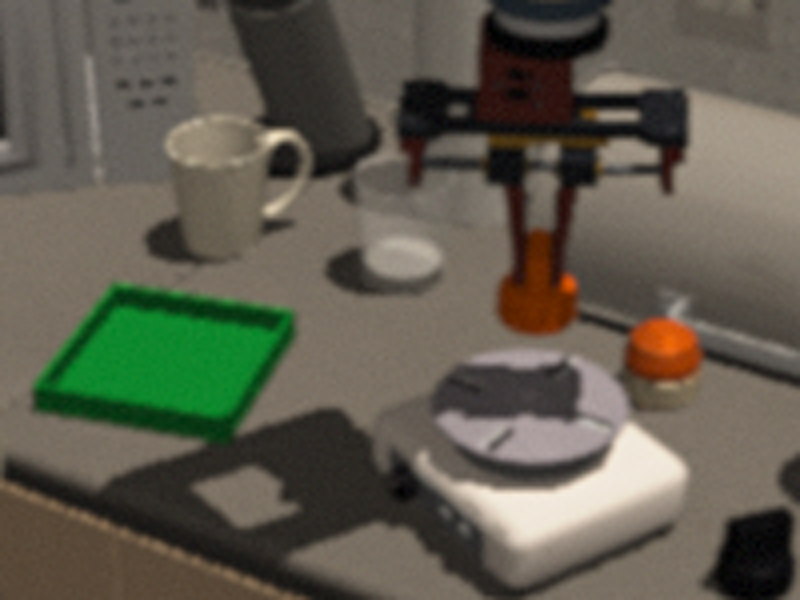

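The nut hangs upright in the jaws at crop (540,290), and the disc stays on the base. Next it goes over the tray.

```bash
python3 -m handwheel '[{"gripper":1,"tx":0.012,"ty":-0.023,"tz":0,"rx":0,"ry":0,"rz":0},{"gripper":1,"tx":0.023,"ty":-0.044,"tz":0,"rx":0,"ry":0,"rz":0},{"gripper":1,"tx":0.024,"ty":-0.046,"tz":0,"rx":0,"ry":0,"rz":0},{"gripper":1,"tx":0.024,"ty":-0.046,"tz":0,"rx":0,"ry":0,"rz":0},{"gripper":1,"tx":0.024,"ty":-0.046,"tz":0,"rx":0,"ry":0,"rz":0},{"gripper":1,"tx":0.023,"ty":-0.044,"tz":0,"rx":0,"ry":0,"rz":0},{"gripper":1,"tx":0.012,"ty":-0.022,"tz":0,"rx":0,"ry":0,"rz":0},{"gripper":1,"tx":0,"ty":0,"tz":0,"rx":0,"ry":0,"rz":0}]'
python3 - <<'E'
from h import *
toolgo([478,155,222])
p=viewer.get_image("scene"); save(p,"s3.png",(100,150,300,300),4)
E
```

```text
t: 14.95
ee_pos: [477.4, 156.5, 359.3]
orientation: [3.055, 0.731, -0.002]
ft_force: [0.5, 0.4, -0.7]
width: 15.6
t 14.95 tcp [477.4 156.5 359.3] tooly ang -63.1 tilt z [-1.1e-03 -3.0e-04 -1.0e+00] F [ 0.5  0.4 -0.7] M [-0.1   0.15 -0.  ] w 15.6 q [ 0.29  0.31  1.93 -0.    0.9   1.39]
shift tool mm [  0.    1.6 137.3]
```

View pics/s3.png

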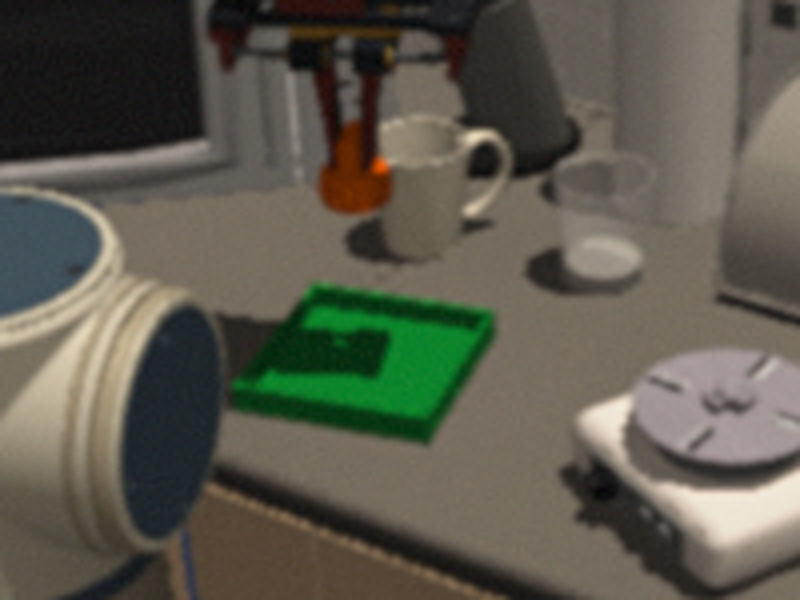

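```bash
python3 -m handwheel '[{"gripper":1,"tx":0,"ty":0.0015,"tz":0.02,"rx":0,"ry":0,"rz":0},{"gripper":1,"tx":0,"ty":0,"tz":0.03,"rx":0,"ry":0,"rz":0},{"gripper":1,"tx":0,"ty":0,"tz":0.03,"rx":0,"ry":0,"rz":0},{"gripper":1,"tx":0,"ty":0,"tz":0.025,"rx":0,"ry":0,"rz":0},{"gripper":1,"tx":0,"ty":0,"tz":0.015,"rx":0,"ry":0,"rz":0},{"gripper":1,"tx":0,"ty":0,"tz":0.008,"rx":0,"ry":0,"rz":0},{"gripper":1,"tx":0,"ty":0,"tz":0.005,"rx":0,"ry":0,"rz":0},{"gripper":1,"tx":0,"ty":0,"tz":0,"rx":0,"ry":0,"rz":0}]'
python3 - <<'E'
from h import *
toolgo([478,155,216.4])
p=viewer.get_image("scene"); save(p,"s4.png",(120,170,270,282),5)
E
```

```text
t: 16.0
ee_pos: [478.6, 153.7, 227.2]
orientation: [-3.056, -0.726, -0.001]
ft_force: [0.1, 0.1, -1.5]
width: 15.9
t 16.0 tcp [478.6 153.7 227.2] tooly ang -63.27 tilt z [ 4.e-04  1.e-04 -1.e+00] F [ 0.1  0.1 -1.5] M [-0.1   0.12  0.02] w 15.9 q [ 0.29  0.54  1.99 -0.    0.61  1.39]
shift tool mm [ 0.1 -1.4 10.8]
```

View pics/s4.png

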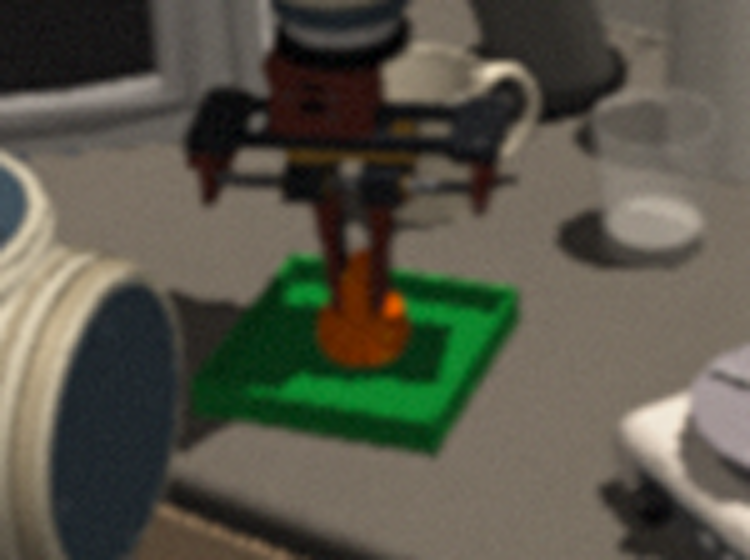

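The nut hangs over the middle of the tray, about 11 mm up. I'll lower until I feel contact.

```bash
python3 -m handwheel '[{"gripper":1,"tx":0,"ty":0,"tz":0.004,"rx":0,"ry":0,"rz":0},{"gripper":1,"tx":0,"ty":0,"tz":0.003,"rx":0,"ry":0,"rz":0},{"gripper":1,"tx":0,"ty":0,"tz":0.001,"rx":0,"ry":0,"rz":0},{"gripper":1,"tx":0,"ty":0,"tz":0,"rx":0,"ry":0,"rz":0}]'
python3 -m handwheel '[{"gripper":1,"tx":0,"ty":0,"tz":0.001,"rx":0,"ry":0,"rz":0},{"gripper":1,"tx":0,"ty":0,"tz":0,"rx":0,"ry":0,"rz":0}]'
python3 -m handwheel '[{"gripper":1,"tx":0,"ty":0,"tz":0.001,"rx":0,"ry":0,"rz":0},{"gripper":1,"tx":0,"ty":0,"tz":0,"rx":0,"ry":0,"rz":0}]'
```

```text
t: 16.55
ee_pos: [478.3, 153.8, 218.9]
orientation: [3.056, 0.726, -0.0]
ft_force: [0.1, 0.4, -1.6]
width: 15.9
t: 16.8
ee_pos: [478.4, 153.7, 218.0]
orientation: [3.056, 0.726, -0.0]
ft_force: [-0.9, 1.2, -0.8]
width: 15.9
t: 17.05
ee_pos: [478.4, 153.7, 216.9]
orientation: [3.057, 0.726, -0.0]
ft_force: [0.0, -0.2, -1.5]
width: 16.1
```

```bash
python3 -m handwheel '[{"gripper":1,"tx":0,"ty":0,"tz":0.0007,"rx":0,"ry":0,"rz":0},{"gripper":1,"tx":0,"ty":0,"tz":0,"rx":0,"ry":0,"rz":0}]'
python3 -m handwheel '[{"gripper":1,"tx":0,"ty":0,"tz":0.0006,"rx":0,"ry":0,"rz":0},{"gripper":1,"tx":0,"ty":0,"tz":0,"rx":0,"ry":0,"rz":0}]'
```

```text
t: 17.3
ee_pos: [478.4, 153.7, 216.2]
orientation: [3.057, 0.726, -0.0]
ft_force: [-0.0, 0.9, -0.3]
width: 15.6
t: 17.55
ee_pos: [478.4, 153.7, 215.9]
orientation: [3.057, 0.726, 0.0]
ft_force: [-0.7, -1.4, 3.3]
width: 16.1
```

Contact came at z≈216 as predicted, with Fz now +3.3. I'll open gently, then retreat upward.

```bash
python3 -m handwheel '[{"gripper":0.78,"tx":0,"ty":0,"tz":0,"rx":0,"ry":0,"rz":0},{"gripper":0.7,"tx":0,"ty":0,"tz":0,"rx":0,"ry":0,"rz":0},{"gripper":0.6,"tx":0,"ty":0,"tz":0,"rx":0,"ry":0,"rz":0},{"gripper":0.5,"tx":0,"ty":0,"tz":0,"rx":0,"ry":0,"rz":0},{"gripper":0.4,"tx":0,"ty":0,"tz":0,"rx":0,"ry":0,"rz":0}]'
python3 -m handwheel '[{"gripper":0.4,"tx":0,"ty":0,"tz":-0.01,"rx":0,"ry":0,"rz":0},{"gripper":0.4,"tx":0,"ty":0,"tz":-0.02,"rx":0,"ry":0,"rz":0},{"gripper":0.4,"tx":0,"ty":0,"tz":-0.03,"rx":0,"ry":0,"rz":0},{"gripper":0.4,"tx":0,"ty":0,"tz":-0.04,"rx":0,"ry":0,"rz":0},{"gripper":0.4,"tx":0,"ty":0,"tz":-0.04,"rx":0,"ry":0,"rz":0},{"gripper":0.4,"tx":0,"ty":0,"tz":-0.02,"rx":0,"ry":0,"rz":0},{"gripper":0.4,"tx":0,"ty":0,"tz":0,"rx":0,"ry":0,"rz":0}]'
python3 - <<'E'
from h import *
toolgo()
p=viewer.get_image("scene"); save(p,"s5.png",(120,150,420,350),2.6); C=cloud(p)
save(p,"s5n.png",(140,190,250,272),6)
r=recognise(p,"nut"); print([(round(a["p"],2),(np.array(a["xy"])*[560,420]).round()) for a in r])
hsv=cv2.cvtColor(p["image"],cv2.COLOR_RGB2HSV); m=(hsv[...,0]<20)&(hsv[...,1]>140); m[:, :150]=0; m[:,250:]=0;m[:200]=0; m[270:]=0
P=C[m]; P=P[P[:,2]<75]; print(len(P),np.percentile(P,[2,50,98],axis=0).round(1))
E
```

```text
t: 18.18
ee_pos: [478.4, 153.8, 215.7]
orientation: [3.057, 0.726, -0.0]
ft_force: [-0.4, -0.3, -1.0]
width: 50.1
t: 19.05
ee_pos: [478.7, 153.8, 377.7]
orientation: [-3.056, -0.726, -0.007]
ft_force: [0.6, 0.6, -0.0]
width: 52.5
t 19.05 tcp [478.7 153.8 377.7] tooly ang -63.27 tilt z [ 0.004   0.0012 -1.    ] F [ 0.6  0.6 -0. ] M [-0.05  0.15 -0.  ] w 52.5 q [ 0.29  0.28  1.92 -0.    0.94  1.39]
[(0.74, array([338., 290.])), (0.73, array([189., 237.]))]
255 [[449.9 128.1   7.8]
 [463.4 145.   28.5]
 [494.4 174.3  59.3]]
```

View pics/s5.png

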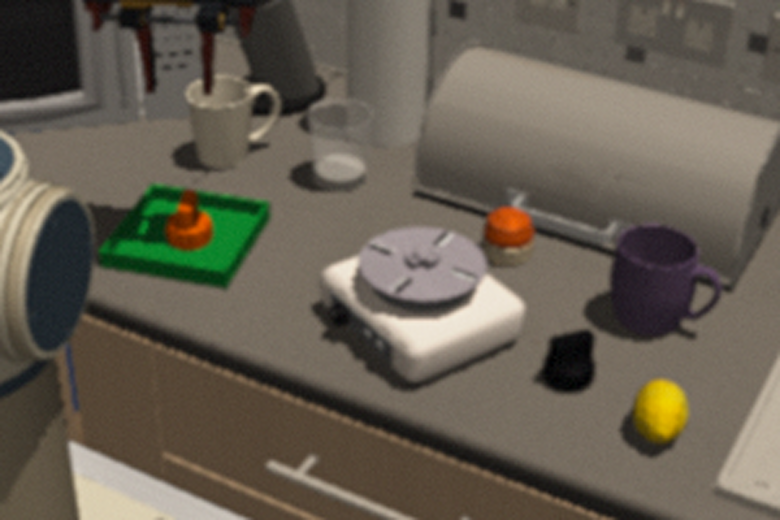

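View pics/s5n.png

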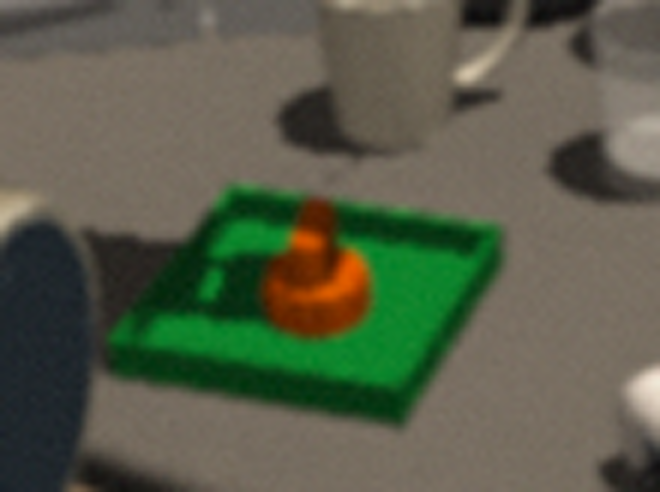

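The nut stands upright, wing up, in the tray at scene (189,237). Its top is at z≈59, which matches 5 + 54. Everything else is where it was and the gripper is well clear, so I'll hand in.

```bash
python3 -c "
from workcell import ctrl
print(ctrl.close_job())"
```

```text
the job is handed in; nothing more can be done
None
```

The orange wing nut is off the slicer's spindle and stands upright, wing up, near the middle of the green tray. I handed the job in at about 19 s.

- **Loosening:** I turned it clockwise in small steps. A light pull test at about 78° held, so it was still threaded. Another at about 84° was unclear. At about 87° the force flipped to +4.7 N upward and the resisting moment vanished, so I took it as free and lifted in small steps.
- **Forces:** The highest wrist force I read was about 11 N, during the first pull test. The sum of contact forces between nut and slicer cannot be measured directly.
- **Final checks:** In the last picture the nut's top is at z≈59 mm, matching the expected 5 + 54. The disc is still on the base, the mugs, glass, timer and lemon look unmoved, and the gripper is well clear. I compared those by eye and did not measure them again.
- **Disagreements:** The recogniser still rated the black look-alike slightly above the orange nut (0.74 against 0.73). I told them apart by colour and place. The two cameras differed by about 4 mm on the nut's position along x, so I centred the grasp by touch.
- **Refused call:** My first move command was rejected because I left out some row values. Nothing moved.

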